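# Scan the specimen pot and draw its slide cassette

## Task

Book out the slide cassette that belongs to the specimen pot: first turn the pot in its seat on the barcode reader until its barcode label squarely faces the scanner's window, and let go of it, leaving it upright in its seat. Then pinch the two opposed side catches of the slide cassette together, fully in, and lift it straight up and level, well clear of its dock (about 10 cm), and finish while still holding it there by the pressed catches. Leave the bench timer, the small bottle and the slide box where they are.

Things in the scene. Friction and masses are not known exactly. Their poses are not given: they have to be found in the camera images.
- pot_mid (a point): Centre, half-way up, of the loose specimen pot: round, white, 46 mm across, with an overhanging cap 51 mm across (its top 12 mm), 62 mm tall, 80 g. It stands upright in the reader's seat and can be turned by its cap from above. z up along its axis; x points out through the barcode label. A white seal strip runs from the label over the cap's rim to the cap's middle.
- pot_label (a point): Middle of the pot's barcode label (white plate 22 mm wide, 32 mm tall, black bars), 24 mm from the pot's axis, 28 mm above its underside. x points straight out of it. At the start it faces 0.6 to 1.35 rad away from the scanner: the pot must be turned anticlockwise (from above) by that much.
- reader_seat (a point): Centre of the floor of the round pot seat on the fixed barcode reader, 6 mm above the bench. Its wall is a ring 54 mm inside, 62 mm outside, 5 mm high (the pot has 4 mm play all round). x points level from the seat to the scanner's window, z up. The base plate, 132 by 72 by 6 mm, reaches 38 mm behind this point and 94 mm in front of it (along x).
- reader_window (a point): Middle of the dark window of the scanner block, 62 mm from the seat's centre along the reader's x and 27 mm above the bench. The block behind the window is white, 28 mm deep, 54 mm wide, and its top is 44 mm above the bench.
- dock_seat (a point): Centre of the floor of the fixed dock that holds the cassette, 6 mm above the bench; x along the cassette, y across it through both catches, z up. Base 78 by 84 mm. Walls, and the lips that hold the catches' teeth, end 34 mm above the bench and reach 34 mm from the centre in y, 36 mm in x. The cassette has 2 mm play and is free once raised 30 mm.
- cassette_mid (a point): Centre, half-way up, of the loose slide cassette: white cage with glass slides, 56 (x) by 40 (y) by 74 (z) mm, 140 g, z up. On its +y and -y sides are sprung catches with ribbed thumb pads 24 mm wide, 34 mm tall, their middles 16 mm above this point, outer faces 60 mm apart at rest, 46 mm fully pressed. It cannot be lifted until both are pressed 5 mm or more.
- catch_a (a joint): Travel of the catch on the cassette's +y side, m: 0 at rest (tooth out), 0.007 fully pressed inward. The spring gives about 3.5 N at rest and 8.5 N fully pressed, and pushes it out again when let go.
- catch_b (a joint): Travel of the catch on the cassette's -y side, m: the same.
- timer: Bystander: white bench timer, 24 x 66 x 66 mm, standing upright; origin under its centre.
- rinse: Bystander: small white bottle, 39 mm across, 128 mm tall; origin under its centre.
- slide_box: Bystander: flat slide box, 130 x 42 x 32 mm; origin under its centre.

How it is judged:
By the outcome, as a careful person would: the job done as asked, in the order asked, and still so for the second after the job is handed in, while the arm keeps its last pose, push and grip.
It also fails if it takes over 48 s, if anything falls off the work surface, if the arm or the gripper's body presses on something with over 40 N, if the wrist force passes 120 N, or if a joint passes its speed limit or range.

## Robot

A 7-joint arm with a two-finger parallel gripper is mounted at the origin on a cart in front of the work surface, level with it; the furniture and walls round the work are solid. World frame = base frame: x ahead of the robot, y to its left, z up, the work surface at z = 0. Lengths are in m, angles in rad, forces in N, time in s.
With the tool pointing down it reaches from about 0.4 to 0.85 m from the base axis. Payload 4.4 kg.
Tool frame: the origin (TCP) lies between the finger pads; the fingertips stand 14 mm ahead of it and the grasp point (between the pads) lies 5 mm behind it; z points along the fingers, y is the line along which they close (so a half turn about z gives the same grasp; the last joint's range is limited). The gripper opens to 94 mm and grips with 3 to 60 N. Pads are 16 mm wide; open, the fingers measure 119 mm over their backs; the gripper's body (75 mm by 177 mm) begins 78 mm behind the grasp point.
Start: joints at [1.038, 0.628, 0.038, 1.517, -0.027, 0.996, -0.02], TCP at [0.293, -0.58, 0.219] pointing down, gripper open.
Joint ranges: [-3.06, 3.06], [-0.37, 2.12], [-1.25, 1.32], [0.18, 2.47], [-1.1, 4.24], [0.23, 1.98], [-2.94, 2.94]. Speed limits (rad/s): [2.57, 2.57, 3.14, 3.14, 3.14, 3.14, 3.14].

## Interface

Orientations are given as a rotation vector (axis times angle).
In Python, from cell import manip gives the robot as it stands. The module is installed in compiled form; this text tells all that it offers.
- The arm moves only by the tool drive_tool, never from a script. Its argument "deltas" is a list of rows, each a list of 5 numbers: the shift along the tool's x, y, z in m, then the turn about the tool's z in rad, then the opening, from 0 (shut) to 1 (fully open). In form: [[x, y, z, yaw, gripper], ...]. A call has 1 to 8 rows; each row shifts and turns the commanded pose from where the row before left it, along the tool's axes as they then stand; what a row does not reach is not made up. A row lasts 1/10 s, in which the tool goes at most 50 mm and 8.59 degrees, less where a joint would pass 70% of its speed; a pose out of reach is approached as far as the arm can. A call with a gripper value outside its range is refused whole. The fingers move at their own pace and stop on an object; "squeeze" is the grip in N (left out, the last holds). Time passes only in rows, so rows that do not move let the fingers close. It gives the time, the measured TCP pose, the force, the opening and the grip force at its end, in the units of the state.
- manip.observe(): the state, without advancing time (a new reading comes with each control period).
- manip.read_camera(name): name is "scene" or "side" or "wrist"; returns a dict with "pixels" (384x512x3 uint8, blue, green, red), "depth" (384x512 float32, m along the optical axis (not along the pixel's ray), 0 where there is no reading), "vfov" (degrees; the focal length in pixels is half the picture's height over the tangent of half this angle, whatever the lens; pixels are square), "cx", "cy" (the principal point, pixels), "rvec" (rotation vector, rad) and "tvec" (3), from world to camera coordinates, as OpenCV has them. Camera axes: x right, y down, z forward; pixel columns grow to the right and rows downward; lengths in m; the calibration is good to about 2 mm. A picture is of the moment at which its call begins.
- manip.job_done(): hands the job in; it is judged then, once.
The state is a dict: "time": time; "joint_positions": joint angles; "joint_velocities": joint speeds; "joint_efforts": joint torques, N m; "eef_pos": TCP position; "tcp_rot": TCP orientation; "ft_force": force on the tool from outside, world axes, zero at the start; "ft_torque": the same for the moment, N m; "gripper_width": finger opening in m; "gripper_force": force on a finger pad.
Only numpy, scipy, OpenCV 4.12 (cv2) and the standard library are available. Lean on these libraries where they do the work, as an engineer would, in place of code of your own. Each camera call takes 0.05 s, during which the arm holds its last target. There are 200 camera calls.

## Working session

There is one attempt and no reset: what is moved stays moved. The work goes in short steps, Python scripts to look and compute and a tool call to move; the robot and the scene stay as the last step left them, time stands still between calls to the robot, and variables do not carry over. Pictures are saved under pics/ and viewed, at most 10 in all, crops included, and the job is handed in when it is done.

Besides the shell and the picture viewer there is one more tool, called after "Emit:" as name([rows], argument=value, ...), one row to a line, values as JSON. drive_tool: Moves the arm, as the interface text tells. Its arguments: {"type":"object","properties":{"deltas":{"type":"array","items":{"type":"array","items":{"type":"number"}}},"squeeze":{"type":"number"}},"required":["deltas"]}

```bash
mkdir -p pics; cat > h.py <<'E'
import numpy as np,cv2
from cell import manip
def grab(n):
    c=manip.read_camera(n); c['R']=cv2.Rodrigues(np.array(c['rvec'],float))[0]; c['t']=np.array(c['tvec'],float).ravel()
    c['f']=192/np.tan(np.radians(c['vfov'])/2); return c
def cloud(c):
    d=c['depth']; v,u=np.mgrid[:384,:512]
    P=np.stack([(u-c['cx'])/c['f']*d,(v-c['cy'])/c['f']*d,d],-1)
    W=(P-c['t'])@c['R']; W[d<=0]=np.nan; return W
def ray(c,u,v,z):
    r=c['R'].T@np.array([(u-c['cx'])/c['f'],(v-c['cy'])/c['f'],1]); o=-c['R'].T@c['t']
    return o+r*(z-o[2])/r[2]
E
python3 - <<'E'
from h import *
s=manip.observe(); print({k:np.round(v,3) for k,v in s.items()})
ims=[]
for n in ('scene','side'):
    c=grab(n); np.savez(''+n,**c); W=cloud(c); print(n,-c['R'].T@c['t'],np.nanmin(W,(0,1)),np.nanmax(W,(0,1)))
    cv2.imwrite(f'pics/{n}0.png',c['pixels'])
E
```

```text
{'time': np.float64(0.0), 'joint_positions': array([ 1.038,  0.629,  0.038,  1.518, -0.027,  0.996, -0.02 ]), 'joint_velocities': array([-0.001,  0.002, -0.002, -0.001,  0.001,  0.001, -0.001]), 'joint_efforts': array([-1.0000e-03, -5.4972e+01,  1.1430e+00, -1.8663e+01, -5.2000e-02,
        2.4000e-02,  0.0000e+00]), 'eef_pos': array([ 0.292, -0.58 ,  0.219]), 'tcp_rot': array([-3.055e+00, -7.260e-01,  1.000e-03]), 'ft_force': array([ 0.798, -0.723,  0.074]), 'ft_torque': array([ 0.004, -0.01 ,  0.037]), 'gripper_force': np.float64(0.0), 'gripper_width': np.float64(0.094)}
scene [0.24093156 1.04893816 0.61477213] [-0.44849879 -2.61936888 -0.92181309] [1.02345723 0.97062984 0.58218347]
side [ 0.27925902 -0.50968605  0.53088053] [-0.39326993 -0.39991196 -0.92158847] [1.02626341 2.3771815  0.44111965]
```

View pics/scene0.png

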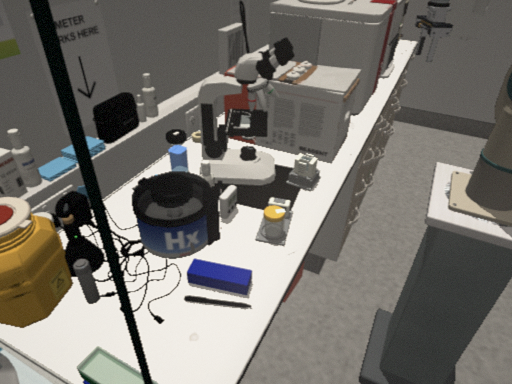

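View pics/side0.png

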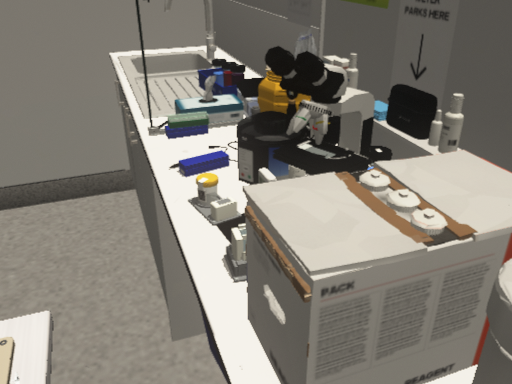

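The scene view shows the pot with its orange cap at about (275,215), the scanner block at (284,204), the cassette at (307,166) and the timer at (229,201). In the side view the pot is at (208,185), the scanner at (224,208) and the cassette at (240,245), close to the big reagent box.

```bash
python3 - <<'E'
from h import *
for n,boxes in (('scene',{'pot':(255,195,300,245),'cas':(285,148,325,190)}),('side',{'pot':(190,168,245,225),'cas':(220,215,262,280)})):
    c=dict(np.load(n+'.npz')); W=cloud(c); im=c['pixels']
    hsv=cv2.cvtColor(im,cv2.COLOR_BGR2HSV)
    m=cv2.inRange(hsv,(12,130,120),(30,255,255))>0
    x0,y0,x1,y1=boxes['pot']; k=np.zeros_like(m);k[y0:y1,x0:x1]=1; m&=k
    p=W[m]; t=p[p[:,2]>.064]; print(n,'cap',len(p),np.nanmedian(p,0),'top',t.mean(0),t.min(0),t.max(0))
    # scanner top 44mm
    for nm,(lo,hi) in {'pot':(.040,.048),'cas':(.06,.1)}.items():
        x0,y0,x1,y1=boxes[nm]; q=W[y0:y1,x0:x1].reshape(-1,3); q=q[(q[:,2]>lo)&(q[:,2]<hi)&(q[:,0]<.75)&(q[:,0]>.3)]
        print(nm,len(q),np.median(q,0),np.percentile(q,[3,97],axis=0).round(3).tolist())
    np.set_printoptions(suppress=True,precision=3)
    crops=[cv2.resize(im[b[1]:b[3],b[0]:b[2]],(390,int(390*(b[3]-b[1])/(b[2]-b[0])))) for b in boxes.values()]
    H=max(i.shape[0] for i in crops); o=np.hstack([cv2.copyMakeBorder(i,0,H-i.shape[0],0,5,0) for i in crops])
    cv2.imwrite(f'pics/{n}_crop.png',o[:600,:800])
    # big box / overhead obstacle
    q=W[(W[...,0]>.35)&(W[...,0]<.8)&(W[...,1]>-.55)&(W[...,1]<.45)&(W[...,2]>.1)]; 
    H2,xe,ye=np.histogram2d(q[:,0],q[:,1],bins=[np.arange(.35,.81,.05),np.arange(-.55,.46,.05)]); print(H2.astype(int))
E
```

```text
scene cap 199 [0.48792952 0.41850933 0.06789664] top [0.48631819 0.41677882 0.06787777] [0.46037087 0.38903682 0.06438988] [0.50964179 0.43716371 0.07030854]
pot 188 [0.49236211 0.34352032 0.04296193] [[0.464, 0.324, 0.04], [0.524, 0.433, 0.047]]
cas 267 [0.49474785 0.16530215 0.07475814] [[0.468, 0.129, 0.061], [0.523, 0.185, 0.078]]
[[   0    0    0    0    0    0    0    0    0    0    0    0    0    0
     0    0    0    0    0    0]
 [  16   18   17   10    0    0    0   18   72  113  150   95    0    0
     0    0    0    0    0    0]
 [ 145  165  175 1125    0    0    0   92  110  101  104  807    0    0
     0    0    0    0    0    0]
 [  30   31   38  815    0    0    0   50   81   83   92  759    0    0
     5   16    0    0    0    0]
 [  34   30   34  802    0    0    0   48   81   84   78  721    0   41
   107  500   42    0    0    0]
 [  28   60   32  769    0    0    0   11   81   93  128  676    0   35
   345  986  167    0    0    0]
 [   0   16   82  740    0    0    0   25   52   70   56  356    0   35
   156  727  207    0  106   21]
 [   0    0   64  715    0  
[... 674 characters left out ...]
0 5542 2567 1928 1482  614    0    0
     0    0    0    0    0    0]
 [   0    0    0    0    0    0    0 4234  948  777  659  323    0    0
    10    2    0    0    0    0]
 [   0    0    0    0    0    0    0 3777  926  752  661  305    0  500
   672  387   21    0    0    0]
 [   0    0    0    0    0    0    0 3682  889  701  753  139    0  753
  1466  529  116    0    0   45]
 [   0    0    0    0    0    0    0 3240  778  634  550  268    0  270
   862  377  123    1    0  262]
 [   0    0    0    0    0    0    0 1304  730  596  486  242    0   48
   347  716  268    0    0   90]
 [   0    0    0    0    0    0    0    0  269  574  480  241    0    0
     0  986    4    0    0    0]]
```

View pics/scene_crop.png

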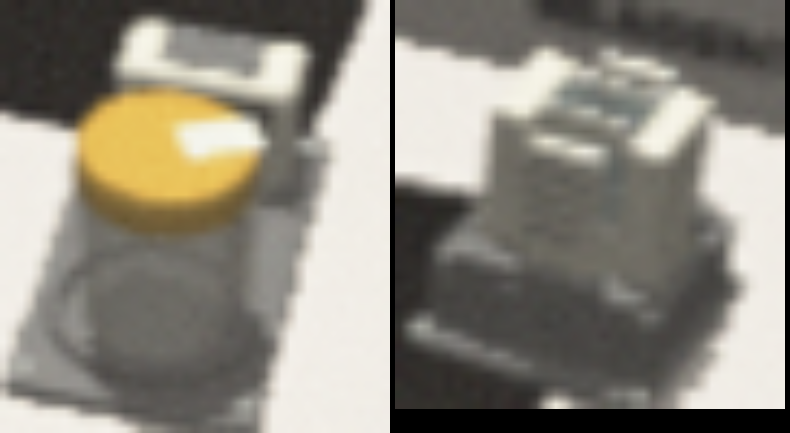

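The scene crop shows the cap centred near crop pixel (168,150), with the white strip running right (towards the robot, -x) and the scanner block behind it (-y). The cassette's two catches lie along world y.

```bash
python3 - <<'E'
from h import *
np.set_printoptions(suppress=True,precision=3,linewidth=220)
Ws=[cloud(dict(np.load(n+'.npz'))) for n in('scene','side')]
A=np.concatenate([w.reshape(-1,3) for w in Ws]); A=A[~np.isnan(A[:,0])]
q=A[(A[:,0]>.0)&(A[:,0]<.8)&(A[:,1]>-.7)&(A[:,1]<.6)&(A[:,2]>.02)&(A[:,2]<.7)]
xs=np.arange(.2,.8,.05); ys=np.arange(-.65,.6,.05)
print('     ',ys)
for x in xs: print(round(x,2),[int(100*max(q[(abs(q[:,0]-x-.025)<.025)&(abs(q[:,1]-y-.025)<.025)][:,2],default=0)) for y in ys])
b=q[(q[:,1]<.12)&(q[:,1]>-.25)&(q[:,2]>.15)]; print('box pct',np.percentile(b,[.5,2,98,99.5],axis=0))
for n,W,(x0,y0,x1,y1) in (('scene',Ws[0],(255,195,300,245)),('side',Ws[1],(190,168,245,225))):
    k=W[y0:y1,x0:x1].reshape(-1,3); t=k[(k[:,2]>.038)&(k[:,2]<.05)&(k[:,1]<.365)]
    r=cv2.minAreaRect(t[:,:2].astype(np.float32)*1000); print(n,'scanner top',len(t),r)
    t=k[(k[:,2]>.064)&(k[:,2]<.073)]; print('cap',cv2.minEnclosingCircle(t[:,:2].astype(np.float32)*1000))
for n,W,(x0,y0,x1,y1) in (('scene',Ws[0],(285,148,325,190)),('side',Ws[1],(220,215,262,280))):
    k=W[y0:y1,x0:x1].reshape(-1,3)
    for lo,hi in((.066,.09),(.026,.04)):
        t=k[(k[:,2]>lo)&(k[:,2]<hi)&(k[:,1]>.1)&(k[:,0]<.56)&(k[:,0]>.42)]; print(n,'cas',lo,len(t),cv2.minAreaRect(t[:,:2].astype(np.float32)*1000))
E
```

```text
[-0.65 -0.6  -0.55 -0.5  -0.45 -0.4  -0.35 -0.3  -0.25 -0.2  -0.15 -0.1  -0.05  0.    0.05  0.1   0.15  0.2   0.25  0.3   0.35  0.4   0.45  0.5   0.55]
0.2 [0, 39, 34, 34, 0, 0, 0, 0, 0, 0, 0, 0, 0, 0, 0, 0, 0, 0, 0, 0, 0, 0, 0, 0, 0]
0.25 [31, 41, 41, 34, 0, 0, 0, 0, 0, 0, 0, 0, 0, 0, 0, 0, 0, 0, 0, 0, 0, 0, 0, 0, 0]
0.3 [34, 41, 39, 0, 0, 0, 0, 0, 0, 0, 0, 0, 0, 0, 0, 0, 0, 0, 0, 0, 0, 0, 0, 0, 0]
0.35 [34, 0, 0, 0, 0, 0, 0, 0, 0, 0, 0, 0, 0, 0, 0, 0, 0, 0, 0, 0, 0, 0, 0, 0, 0]
0.4 [38, 37, 37, 37, 37, 37, 0, 0, 0, 24, 24, 24, 24, 24, 0, 0, 0, 0, 0, 0, 0, 0, 0, 0, 0]
0.45 [38, 37, 37, 37, 37, 37, 0, 0, 0, 24, 24, 24, 24, 24, 0, 7, 7, 0, 0, 4, 6, 7, 0, 0, 3]
0.5 [38, 38, 37, 37, 37, 37, 0, 0, 0, 24, 24, 24, 23, 24, 0, 7, 36, 37, 0, 4, 6, 6, 0, 0, 3]
0.55 [37, 38, 38, 37, 37, 37, 0, 0, 0, 23, 23, 23, 23, 23, 0, 39, 38, 38, 18, 0, 0, 0, 13, 13, 10]
0.6 [0, 38, 38, 39, 37, 37, 0, 0, 0, 24, 25, 25, 25, 23, 0, 38, 37, 35, 18, 0, 6, 13, 14, 15, 15]
0.65 [0, 0, 0, 39, 39, 37, 0, 0, 0, 23, 24, 24, 24, 24, 0, 34, 35, 35, 28, 17, 12, 13, 15, 15, 15]
0.7 [0, 0, 0, 0, 39, 37, 0, 0, 0, 23, 23, 2
[... 484 characters left out ...]
1.09918212890625), 26.065641403198242)
side scanner top 171 ((503.54962158203125, 334.1024169921875), (51.930206298828125, 29.49433135986328), 9.77910327911377)
cap ((486.0635070800781, 410.39996337890625), 27.368263244628906)
scene cas 0.066 222 ((496.30462646484375, 156.31175231933594), (60.81184387207031, 56.96033477783203), 89.16651916503906)
scene cas 0.026 184 ((495.9296875, 157.21722412109375), (70.37056732177734, 70.83253479003906), 85.83908081054688)
side cas 0.066 233 ((482.9080505371094, 158.9580078125), (55.72660446166992, 25.587568283081055), 71.6155014038086)
side cas 0.026 233 ((477.0811462402344, 156.64268493652344), (70.32369232177734, 27.536100387573242), 88.44166564941406)
```

Emit:
drive_tool([
  [0, 0, -0.03, 0.1165, 1],
  [0, 0, -0.03, 0.1165, 1],
  [0, 0, -0.03, 0.1165, 1],
  [0, 0, -0.03, 0.1165, 1],
  [0, -0.04, 0, 0, 1],
  [0, -0.045, 0, 0, 1],
  [0.005, -0.045, 0, 0, 1],
  [0.01, -0.045, 0, 0, 1],
])

```text
time: 0.9
eef_pos: [0.3065, -0.4037, 0.3392]
tcp_rot: [-3.141, 0.001, 0.001]
ft_force: [1.5, 0.6, -0.1]
gripper_width: 0.094
gripper_force: 0.0
```

```bash
python3 - <<'E'
from h import *
np.set_printoptions(suppress=True,precision=3,linewidth=220)
s=manip.observe(); print(s['joint_positions'],s['eef_pos'],s['tcp_rot'])
A=np.concatenate([cloud(dict(np.load(n+'.npz'))).reshape(-1,3) for n in('scene','side')])
q=A[(A[:,0]>.40)&(A[:,0]<.6)&(A[:,1]>.05)&(A[:,1]<.27)&(A[:,2]>.1)]
for x in np.arange(.48,.6,.02): 
  for y in np.arange(.05,.27,.03):
    t=q[(q[:,0]>x)&(q[:,0]<=x+.02)&(q[:,1]>y)&(q[:,1]<=y+.03)]
    if len(t): print(round(x,2),round(y,2),len(t),t[:,2].min(),t[:,2].max())
E
```

```text
[ 0.748  0.3    0.158  1.737 -0.052  1.11  -0.649] [ 0.307 -0.404  0.339] [-3.141  0.001  0.001]
0.54 0.17 104 0.354025315854692 0.3781588693783751
0.54 0.2 130 0.3503185049499734 0.38602898464512664
0.56 0.11 49 0.35728102557482444 0.3694005971566481
0.56 0.14 44 0.3571950437091958 0.3811202194250698
0.56 0.17 322 0.33986075826520873 0.3892792042723298
0.56 0.2 235 0.3393103641997421 0.386967171113714
0.58 0.11 309 0.3404889731110272 0.38973726158589506
0.58 0.14 190 0.2548634264493059 0.39012285598002927
0.58 0.17 317 0.2463584500673312 0.3796396706382625
0.58 0.2 376 0.1671826331774487 0.38038742911767376
0.58 0.23 218 0.16663671236941294 0.3491156545569886
0.58 0.26 9 0.1722525093637778 0.182309275297913
```

Emit:
drive_tool([
  [0.02, -0.044, 0, 0, 1],
  [0.02, -0.044, 0, 0, 1],
  [0.02, -0.044, 0, 0, 1],
  [0.02, -0.044, 0, 0, 1],
  [0.02, -0.044, 0, 0, 1],
  [0, -0.046, 0, 0, 1],
  [0, -0.046, 0, 0, 1],
  [0, -0.046, 0, 0, 1],
])

```text
time: 1.7
eef_pos: [0.4066, -0.0455, 0.3393]
tcp_rot: [3.142, 0.001, -0.0]
ft_force: [1.2, -0.0, -0.4]
gripper_width: 0.0941
gripper_force: 0.0
```

Emit:
drive_tool([
  [0, -0.046, 0, 0, 1],
  [0, -0.046, 0, 0, 1],
  [0, -0.046, 0, 0, 1],
  [0, -0.046, 0, 0, 1],
  [0, -0.046, 0, 0, 1],
  [0, -0.046, 0, 0, 1],
  [0.01, -0.046, 0, 0, 1],
  [0.02, -0.04, 0, 0, 1],
])

```text
time: 2.5
eef_pos: [0.4354, 0.3173, 0.3396]
tcp_rot: [-3.141, -0.006, 0.001]
ft_force: [1.0, 0.0, 0.3]
gripper_width: 0.0939
gripper_force: 0.0
```

```bash
python3 - <<'E'
from h import *
np.set_printoptions(suppress=True,precision=3,linewidth=220)
c=grab('wrist'); np.savez('w1',**c); cv2.imwrite('pics/w1.png',c['pixels'])
s=manip.observe(); print(s['time'],s['joint_positions'],s['eef_pos'],s['tcp_rot'],'cam',-c['R'].T@c['t'],c['R'])
E
```

```text
2.55 [-0.465  0.37  -0.316  1.638  0.119  1.147 -2.373] [0.438 0.324 0.339] [-3.135 -0.011 -0.002] cam [0.506 0.317 0.505] [[ 0.005 -1.     0.   ]
 [-0.97  -0.004  0.244]
 [-0.244 -0.002 -0.97 ]]
```

View pics/w1.png

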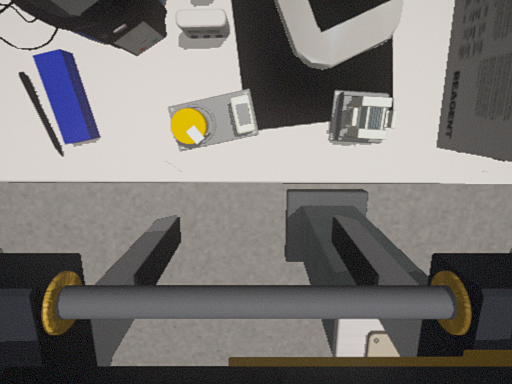

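The wrist view shows the cap at (189,126) with its strip pointing down-right to (196,137), the scanner block at (243,114), and the cassette at (362,117). The slide box is at (68,97) and the timer at (203,22).

```bash
cat > meas.py <<'E'
from h import *
np.set_printoptions(suppress=True,precision=4,linewidth=200)
def pot(c):
    im=c['pixels']; hsv=cv2.cvtColor(im,cv2.COLOR_BGR2HSV)
    m=cv2.inRange(hsv,(15,150,120),(35,255,255)); m[185:]=0
    cs=max(cv2.findContours(m,cv2.RETR_EXTERNAL,cv2.CHAIN_APPROX_NONE)[0],key=cv2.contourArea)
    hull=cv2.convexHull(cs).reshape(-1,2)
    P=np.array([ray(c,u,v,.068)[:2] for u,v in hull]); (cx,cy),r=cv2.minEnclosingCircle((P*1000).astype(np.float32)); C=np.array([cx,cy])/1000
    hm=np.zeros_like(m); cv2.fillPoly(hm,[hull],255); hm=cv2.dilate(hm,np.ones((3,3)))
    w=(hsv[...,1]<90)&(hsv[...,2]>140)&(hm>0)
    v,u=np.nonzero(w); S=np.array([ray(c,a,b,.068)[:2] for a,b in zip(u,v)]); d=np.linalg.norm(S-C,axis=1); S=S[d<.0245]
    s=S.mean(0)-C; print('cap',C,'r',r/1000,'strip az',np.degrees(np.arctan2(s[1],s[0])),'len',np.linalg.norm(s),len(S)); return C
def rect(c,lo,hi,x0,x1,y0,y1,n):
    W=cloud(c)[:185].reshape(-1,3); t=W[(W[:,2]>lo)&(W[:,2]<hi)&(W[:,0]>x0)&(W[:,0]<x1)&(W[:,1]>y0)&(W[:,1]<y1)]
    print(n,len(t),cv2.minAreaRect((t[:,:2]*1000).astype(np.float32)),np.median(t[:,2]) if len(t) else '')
E
python3 - <<'E'
from meas import *
c=dict(np.load('w1.npz')); C=pot(c)
rect(c,.038,.05,.44,.56,.3,.365,'scanner')
rect(c,.003,.009,.4,.56,.28,.48,'plate')
rect(c,.06,.09,.43,.56,.1,.21,'cassette top')
rect(c,.03,.037,.43,.56,.1,.21,'dock walls'); rect(c,.003,.009,.43,.56,.1,.21,'dock base')
E
```

```text
cap [0.487  0.4103] r 0.02499272918701172 strip az -143.78000614337924 len 0.013531781762114638 158
scanner 717 ((503.1936950683594, 337.1943359375), (53.86959457397461, 28.77678871154785), 12.296605110168457) 0.043419468503279365
plate 1940 ((480.58172607421875, 371.65740966796875), (179.47622680664062, 159.86256408691406), 88.62554168701172) 0.006209544112670903
cassette top 1442 ((499.3482971191406, 156.42832946777344), (60.764522552490234, 56.039390563964844), 86.75) 0.07664503095267262
dock walls 539 ((499.3073425292969, 156.19119262695312), (68.24858093261719, 71.34687805175781), 86.77639770507812) 0.033243782018603715
dock base 482 ((498.15020751953125, 156.19923400878906), (122.35997772216797, 106.25804138183594), 0.27017468214035034) 0.00574821734564891
```

Emit:
drive_tool([
  [0.012, -0.022, 0.03, 0, 1],
  [0.012, -0.022, 0.035, 0, 1],
  [0.012, -0.022, 0.035, 0, 1],
  [0.013, -0.02, 0.035, 0, 1],
  [0, 0, 0.035, 0, 1],
  [0, 0, 0.02, 0, 1],
  [0, 0, 0, 0, 1],
])

```text
time: 3.25
eef_pos: [0.4838, 0.3985, 0.1457]
tcp_rot: [3.136, 0.001, -0.009]
ft_force: [-0.5, 0.0, -0.2]
gripper_width: 0.0941
gripper_force: 0.0
```

```bash
python3 - <<'E'
from meas import *
c=grab('wrist'); cv2.imwrite('pics/w2.png',c['pixels']);s=manip.observe(); print(s['time'],s['joint_positions'],s['eef_pos'],s['tcp_rot'])
pot(c)
E
```

```text
3.3 [-0.5746  0.6896 -0.2642  1.6422  0.2242  0.8434 -2.5015] [0.485  0.3996 0.148 ] [ 3.1391  0.0012 -0.0042]
cap [0.4978 0.411 ] r 0.022331308364868165 strip az -72.90296595653403 len 0.021189820163841893 4
```

```bash
sed -i 's/ m\[185:\]=0/ m[250:]=0/' meas.py; python3 - <<'E'
from meas import *
c=grab('wrist');np.savez('w2',**c); cv2.imwrite('pics/w2.png',c['pixels']);s=manip.observe(); print(s['time'],s['eef_pos'],s['tcp_rot'])
pot(c)
E
```

```text
3.35 [0.4859 0.4005 0.1497] [ 3.1414  0.0009 -0.0004]
cap [0.4887 0.4116] r 0.025363624572753905 strip az -143.8880979403497 len 0.014629661709794224 368
```

View pics/w2.png

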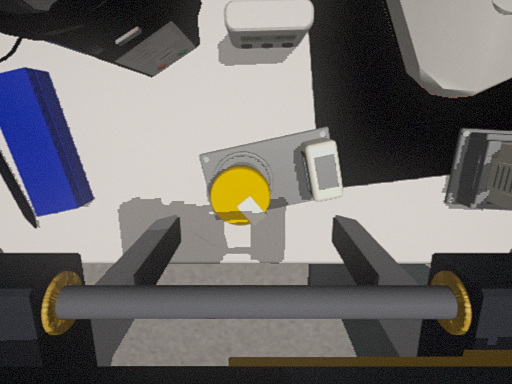

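The wrist view shows the fingers straddling the cap at (240,195), its strip pointing down-right to (252,209). The scanner is at (322,170) and the fingers are clear of everything.

Emit:
drive_tool([
  [0.003, -0.011, 0.015, 0, 1],
  [0, 0, 0.025, 0, 1],
  [0, 0, 0.025, 0, 1],
  [0, 0, 0.02, 0, 1],
  [0, 0, 0.006, 0, 1],
  [0, 0, 0, 0, 1],
  [0, 0, 0, 0, 0.4],
  [0, 0, 0, 0, 0.4],
], squeeze=15)

```text
time: 4.15
eef_pos: [0.4897, 0.4125, 0.0602]
tcp_rot: [-3.14, -0.001, -0.003]
ft_force: [-0.4, 0.0, -0.1]
gripper_width: 0.081
gripper_force: 0.0
```

Emit:
drive_tool([
  [0, 0, 0, 0, 0.4],
  [0, 0, 0, 0, 0.4],
  [0, 0, 0, 0, 0.4],
  [0, 0, 0, 0, 0.4],
])

```text
time: 4.55
eef_pos: [0.4888, 0.412, 0.0587]
tcp_rot: [-3.141, -0.001, -0.0]
ft_force: [1.0, 0.2, 0.5]
gripper_width: 0.0505
gripper_force: 15.0
```

Gripped at 50.5 mm, which matches the cap. Now turn it by -1.154 rad.

Emit:
drive_tool([
  [0, 0, 0, -0.07, 0.4],
  [0, 0, 0, -0.14, 0.4],
  [0, 0, 0, -0.14, 0.4],
  [0, 0, 0, -0.14, 0.4],
  [0, 0, 0, -0.14, 0.4],
  [0, 0, 0, -0.14, 0.4],
  [0, 0, 0, -0.14, 0.4],
  [0, 0, 0, -0.14, 0.4],
])

```text
time: 5.35
eef_pos: [0.4891, 0.4106, 0.0587]
tcp_rot: [2.712, 1.582, -0.001]
ft_force: [-0.8, -1.0, 1.5]
gripper_width: 0.0509
gripper_force: 15.0
```

Emit:
drive_tool([
  [0, 0, 0, -0.1, 0.4],
  [0, 0, 0, 0, 0.4],
  [0, 0, 0, 0, 0.4],
])

```text
time: 5.65
eef_pos: [0.4891, 0.4112, 0.0587]
tcp_rot: [2.638, 1.705, -0.0]
ft_force: [-0.3, -1.7, 3.6]
gripper_width: 0.0504
gripper_force: 15.0
```

```bash
sed -i 's/ m\[250:\]=0/ m[275:]=0;m[240:,:100]=0;m[240:,420:]=0/' meas.py; python3 - <<'E'
from meas import *
c=grab('wrist'); cv2.imwrite('pics/w3.png',c['pixels']);s=manip.observe(); print(s['time'],s['joint_positions'],s['eef_pos'],s['tcp_rot'])
pot(c)
E
```

```text
5.7 [-0.4338  0.8648 -0.5338  1.6637  0.5854  0.7784 -1.6635] [0.4891 0.4112 0.0587] [2.637  1.7059 0.    ]
cap [0.4892 0.409 ] r 0.024917526245117186 strip az -75.117784400487 len 0.013037285096188858 630
```

View pics/w3.png

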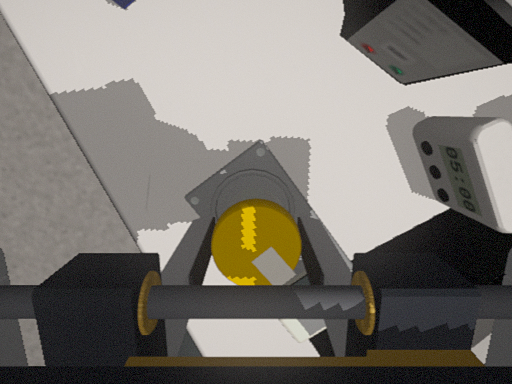

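The wrist view shows the cap at (256,243), with the strip now pointing towards the scanner block at (310,315) and partly hidden by the gripper. Next I release, rise and check.

Emit:
drive_tool([
  [0, 0, 0, 0, 0.7],
  [0, 0, 0, 0, 1],
  [0, 0, 0, 0, 1],
  [0, 0, -0.02, 0, 1],
  [0, 0, -0.03, 0, 1],
  [0, 0, -0.04, 0, 1],
  [-0.02, 0, -0.04, 0, 1],
  [-0.04, 0, 0, 0, 1],
])

```text
time: 6.5
eef_pos: [0.4662, 0.3626, 0.1937]
tcp_rot: [-2.63, -1.71, -0.019]
ft_force: [0.7, -0.7, 0.2]
gripper_width: 0.0937
gripper_force: 0.0
```

Emit:
drive_tool([
  [-0.02, 0, -0.02, 0, 1],
  [0, 0, 0, 0, 1],
  [0, 0, 0, 0, 1],
])

```text
time: 6.8
eef_pos: [0.4567, 0.3393, 0.2088]
tcp_rot: [-2.636, -1.708, -0.003]
ft_force: [-0.0, -0.4, 0.4]
gripper_width: 0.094
gripper_force: 0.0
```

```bash
python3 - <<'E'
from meas import *
c=grab('wrist');np.savez('w4',**c); cv2.imwrite('pics/w4.png',c['pixels']);s=manip.observe(); print(s['time'],s['joint_positions'],s['eef_pos'],s['tcp_rot'])
pot(c); 
W=cloud(c); W[260:]=np.nan; k=W.reshape(-1,3); t=k[(k[:,2]>.038)&(k[:,2]<.05)&(k[:,1]<.37)&(k[:,1]>.29)&(k[:,0]<.56)&(k[:,0]>.44)]
print('scanner',len(t),cv2.minAreaRect((t[:,:2]*1000).astype(np.float32)))
E
```

```text
6.85 [-0.267   0.597  -0.6625  1.7501  0.4395  0.9464 -1.5277] [0.4565 0.3397 0.2083] [-2.6349 -1.7092 -0.0015]
cap [0.4876 0.4082] r 0.02462585639953613 strip az -74.93071637723097 len 0.013963666974090582 311
scanner 1249 ((503.0604553222656, 337.0623474121094), (54.01585006713867, 29.302799224853516), 11.061330795288086)
```

View pics/w4.png

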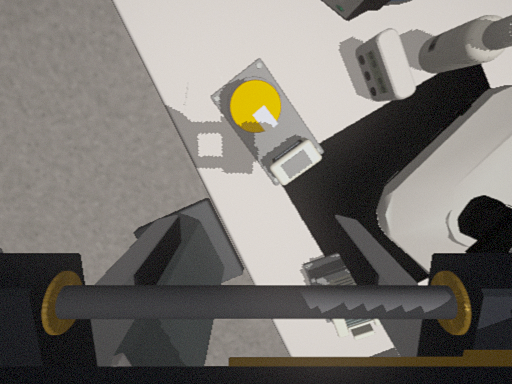

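The pot stands upright in its seat, cap at (256,106), and the strip at (264,116) points towards the scanner block at (297,160). I'll refine the strip direction from its edges.

```bash
python3 - <<'E'
from meas import *
for n in('w2','w4'):
    c=dict(np.load(n+'.npz')); C=pot(c); im=c['pixels']
    hsv=cv2.cvtColor(im,cv2.COLOR_BGR2HSV); w=((hsv[...,1]<110)&(hsv[...,2]>150))
    v,u=np.nonzero(w); S=np.array([ray(c,a,b,.068)[:2] for a,b in zip(u,v)]); d=np.linalg.norm(S-C,axis=1); S=S[d<.024]-C
    (r0,sz,an)=cv2.minAreaRect((S*1000).astype(np.float32)); print(n,'rect',np.round(r0,1),np.round(sz,1),an)
    e,vec=np.linalg.eigh(np.cov(S.T)); a=vec[:,1]; print('pca',np.sqrt(e)*1000,np.degrees(np.arctan2(a[1],a[0])))
    # edge directions from strip contour
    m=np.zeros(w.shape,np.uint8); ok=np.linalg.norm(np.array([ray(c,a,b,.068)[:2] for a,b in zip(u,v)])-C,axis=1)<.024; m[v[ok],u[ok]]=255
    big=max(cv2.findContours(m,cv2.RETR_EXTERNAL,cv2.CHAIN_APPROX_NONE)[0],key=cv2.contourArea)
    q=cv2.approxPolyDP(big,2.5,True).reshape(-1,2); Q=np.array([ray(c,a,b,.068)[:2] for a,b in q])-C
    for i in range(len(Q)):
        d=Q[(i+1)%len(Q)]-Q[i]; print(np.round(Q[i]*1000,1),'edge',np.round(np.linalg.norm(d)*1000,1),np.degrees(np.arctan2(d[1],d[0])).round(1))
E
```

```text
cap [0.4887 0.4116] r 0.025363624572753905 strip az -143.8880979403497 len 0.014629661709794224 368
w2 rect [-11.7  -8.6] [18.7 14.5] 39.882659912109375
pca [4.129 5.35 ] -136.8218844741917
[-1.4 -6.9] edge 12.1 130.3
[-9.2  2.3] edge 17.1 -140.8
[-22.4  -8.5] edge 14.0 -45.9
[-12.7 -18.6] edge 16.3 45.9
cap [0.4876 0.4082] r 0.02462585639953613 strip az -74.93071637723097 len 0.013963666974090582 311
w4 rect [  3.6 -13.5] [15.  19.9] 15.302924156188965
pca [4.2934 5.6924] 106.54805226533323
[ 7.4 -2.3] edge 14.1 -162.7
[-6.1 -6.5] edge 18.4 -70.4
[  0.1 -23.8] edge 13.6 20.6
[ 12.8 -19.1] edge 17.6 107.8
```

Edge fits put the label at about -74°, and the reader axis is at about -78°, so I'll trim about 3.5° clockwise.

Emit:
drive_tool([
  [0.035, 0, 0.02, 0, 1],
  [0.04, 0, 0.03, 0, 1],
  [0, 0, 0.04, 0, 1],
  [0, 0, 0.03, 0, 1],
  [0, 0, 0.02, 0, 1],
  [0, 0, 0.009, 0, 1],
  [0, 0, 0, 0, 0.4],
  [0, 0, 0, 0, 0.4],
])

```text
time: 7.65
eef_pos: [0.4869, 0.4082, 0.0599]
tcp_rot: [-2.635, -1.71, -0.002]
ft_force: [-0.3, 0.9, -0.7]
gripper_width: 0.0814
gripper_force: 0.0
```

Emit:
drive_tool([
  [0, 0, 0, 0, 0.4],
  [0, 0, 0, 0, 0.4],
  [0, 0, 0, 0, 0.4],
  [0, 0, 0, 0.06, 0.4],
  [0, 0, 0, 0, 0.4],
  [0, 0, 0, 0, 0.4],
  [0, 0, 0, 0, 0.4],
])

```text
time: 8.35
eef_pos: [0.487, 0.4073, 0.0601]
tcp_rot: [2.685, 1.631, 0.001]
ft_force: [-0.5, -0.4, 2.9]
gripper_width: 0.0508
gripper_force: 15.0
```

Emit:
drive_tool([
  [0, 0, 0, 0, 0.7],
  [0, 0, 0, 0, 1],
  [0, 0, 0, 0, 1],
  [0, 0, -0.02, 0, 1],
  [0, 0, -0.03, 0, 1],
  [0, 0, -0.04, 0, 1],
  [-0.02, 0, -0.04, 0, 1],
  [-0.04, 0, 0, 0, 1],
])

```text
time: 9.15
eef_pos: [0.4612, 0.3591, 0.1946]
tcp_rot: [-2.681, -1.63, -0.019]
ft_force: [0.7, -0.3, -0.2]
gripper_width: 0.0937
gripper_force: 0.0
```

Emit:
drive_tool([
  [-0.02, 0, -0.02, 0, 1],
  [0, 0, 0, 0, 1],
  [0, 0, 0, 0, 1],
])

```text
time: 9.45
eef_pos: [0.4505, 0.3366, 0.2098]
tcp_rot: [-2.686, -1.629, -0.003]
ft_force: [0.5, 0.4, -0.5]
gripper_width: 0.094
gripper_force: 0.0
```

```bash
python3 - <<'E'
from meas import *
c=grab('wrist');np.savez('w5',**c);s=manip.observe(); print(s['time'],s['joint_positions'],s['eef_pos'],s['tcp_rot'])
C=pot(c); im=c['pixels'];hsv=cv2.cvtColor(im,cv2.COLOR_BGR2HSV); w=((hsv[...,1]<110)&(hsv[...,2]>150))
v,u=np.nonzero(w); S=np.array([ray(c,a,b,.068)[:2] for a,b in zip(u,v)]); d=np.linalg.norm(S-C,axis=1); S=S[d<.024]-C
print(cv2.minAreaRect((S*1000).astype(np.float32)))
e,vec=np.linalg.eigh(np.cov(S.T)); a=vec[:,1]; print('pca',np.degrees(np.arctan2(a[1],a[0])))
E
```

```text
9.5 [-0.2734  0.5836 -0.6512  1.7668  0.4273  0.9356 -1.5833] [0.4503 0.337  0.2093] [-2.6852 -1.6294 -0.0014]
cap [0.4875 0.4082] r 0.024579118728637696 strip az -75.24225191476357 len 0.014046353863581504 322
((3.4507675170898438, -13.260149955749512), (15.053726196289062, 19.866172790527344), 14.471342086791992)
pca 104.27530618053817
```

Emit:
drive_tool([
  [0, 0, 0, -0.1424, 1],
  [0, 0, 0, -0.1424, 1],
  [0, 0, 0, -0.1424, 1],
  [0, 0, 0, -0.1424, 1],
  [0, 0, 0, -0.1424, 1],
  [0, 0, 0, -0.1424, 1],
  [0, 0, 0, -0.1424, 1],
  [0, 0, 0, -0.1424, 1],
])

```text
time: 10.3
eef_pos: [0.4498, 0.3375, 0.2084]
tcp_rot: [-1.373, -2.823, -0.0]
ft_force: [0.3, -0.6, -0.4]
gripper_width: 0.0942
gripper_force: 0.0
```

Emit:
drive_tool([
  [0, 0, 0, -0.1424, 1],
  [0, 0, 0, -0.1424, 1],
  [0, 0, 0, -0.1424, 1],
  [0, 0, 0, -0.1424, 1],
  [0, 0, 0, -0.1424, 1],
  [0, 0, 0, -0.1424, 1],
  [0, 0, 0, 0, 1],
])

```text
time: 11.0
eef_pos: [0.4496, 0.3372, 0.2081]
tcp_rot: [-0.089, -3.137, -0.002]
ft_force: [0.3, 0.2, 0.4]
gripper_width: 0.0938
gripper_force: 0.0
```

Emit:
drive_tool([
  [0, -0.04, 0, 0, 1],
  [0, -0.045, 0, 0, 1],
  [-0.01, -0.045, 0, 0, 1],
  [-0.02, -0.03, 0, 0, 1],
  [-0.015, -0.0176, 0, 0, 1],
  [0, 0, 0, 0, 1],
  [0, 0, 0, 0, 1],
])

```text
time: 11.7
eef_pos: [0.4844, 0.1571, 0.2092]
tcp_rot: [-0.094, -3.139, -0.002]
ft_force: [-0.0, 0.4, 0.6]
gripper_width: 0.0938
gripper_force: 0.0
```

```bash
python3 - <<'E'
from meas import *
c=grab('wrist');np.savez('w6',**c);cv2.imwrite('pics/w6.png',c['pixels']);s=manip.observe(); print(s['time'],s['joint_positions'],s['eef_pos'],s['tcp_rot'],'cam',-c['R'].T@c['t'])
W=cloud(c); W[260:]=np.nan; k=W.reshape(-1,3)
for lo,hi in((.06,.09),(.072,.084),(.03,.037)):
    t=k[(k[:,2]>lo)&(k[:,2]<hi)&(k[:,1]<.21)&(k[:,1]>.1)&(k[:,0]<.56)&(k[:,0]>.43)]
    if len(t): print(lo,len(t),cv2.minAreaRect((t[:,:2]*1000).astype(np.float32)),np.median(t[:,2]))
E
```

```text
11.75 [ 0.3631  0.7084 -1.1939  1.8978  0.7541  1.0796  0.3694] [0.484  0.1578 0.2094] [-0.0904 -3.1396 -0.0025] cam [0.415  0.1601 0.3748]
0.06 2021 ((499.24658203125, 154.9645538330078), (61.07332229614258, 56.29356384277344), 86.58244323730469) 0.07676873723777777
0.072 1658 ((499.35791015625, 154.77671813964844), (60.48469161987305, 56.217227935791016), 87.20596313476562) 0.0770588393870432
0.03 801 ((499.10302734375, 154.89849853515625), (67.32300567626953, 70.34942626953125), 86.50931549072266) 0.03376034484145176
```

View pics/w6.png

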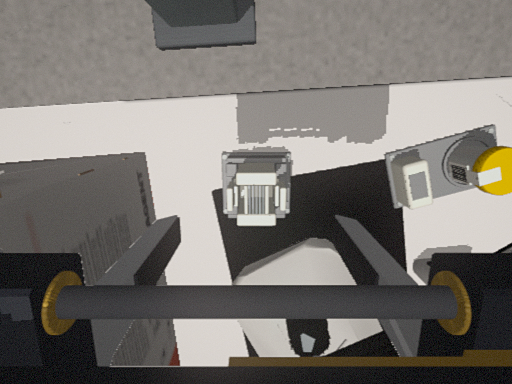

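The wrist view shows the cassette centred at (256,198), its catches at (229,198) and (284,198) lined up with the fingers, and the pot with its label facing the scanner at right.

Emit:
drive_tool([
  [-0.008, -0.001, 0, 0, 1],
  [-0.007, -0.001, 0.01, 0, 1],
  [0, 0, 0.02, 0, 1],
  [0, 0, 0, 0, 1],
])

```text
time: 12.15
eef_pos: [0.4985, 0.1528, 0.1771]
tcp_rot: [-0.089, -3.137, 0.003]
ft_force: [-0.0, 0.1, 0.7]
gripper_width: 0.0937
gripper_force: 0.0
```

```bash
python3 - <<'E'
from meas import *
s=manip.observe(); print(s['time'],s['joint_positions'],s['eef_pos'],s['tcp_rot'])
E
```

```text
12.15 [ 0.3401  0.7613 -1.1453  1.8983  0.8103  1.0474  0.3556] [0.4985 0.1528 0.1771] [-0.0892 -3.1366  0.0027]
```

Emit:
drive_tool([
  [0, 0.001, 0.02, 0, 1],
  [0, 0.001, 0.03, 0, 1],
  [0, 0, 0.03, 0, 1],
  [0, 0, 0.025, 0, 1],
  [0, 0, 0.01, 0, 1],
  [0, 0, 0.006, 0, 1],
  [0, 0, 0, 0, 1],
  [0, 0, 0, 0, 1],
])

```text
time: 12.95
eef_pos: [0.5002, 0.156, 0.0595]
tcp_rot: [0.09, 3.139, 0.001]
ft_force: [-0.7, -0.1, 1.0]
gripper_width: 0.0939
gripper_force: 0.0
```

```bash
python3 - <<'E'
from meas import *
s=manip.observe(); print(s['time'],s['joint_positions'],s['eef_pos'],s['tcp_rot'],s['ft_force'])
E
```

```text
12.95 [ 0.2403  0.9087 -0.9802  1.9844  1.0396  0.8631  0.1774] [0.5002 0.156  0.0595] [0.0898 3.1388 0.0013] [-0.7241 -0.1022  1.0382]
```

Emit:
drive_tool([
  [0, -0.001, 0.004, 0, 1],
  [0, 0, 0, 0, 0.6],
  [0, 0, 0, 0, 0.4],
  [0, 0, 0, 0, 0.4],
  [0, 0, 0, 0, 0.4],
  [0, 0, 0, 0, 0.4],
  [0, 0, 0, 0, 0.4],
  [0, 0, 0, 0, 0.4],
], squeeze=30)

```text
time: 13.75
eef_pos: [0.4997, 0.1552, 0.0553]
tcp_rot: [0.089, 3.139, 0.001]
ft_force: [-1.2, 0.4, 5.7]
gripper_width: 0.0434
gripper_force: 30.0
```

Emit:
drive_tool([
  [0, 0, 0, 0, 0.4],
  [0, 0, 0, 0, 0.4],
  [0, 0, 0, 0, 0.4],
])

```text
time: 14.05
eef_pos: [0.4997, 0.1552, 0.0553]
tcp_rot: [0.089, 3.139, 0.002]
ft_force: [-0.3, 0.5, 6.9]
gripper_width: 0.0434
gripper_force: 30.0
```

Emit:
drive_tool([
  [0, 0, -0.003, 0, 0.3],
  [0, 0, -0.006, 0, 0.3],
  [0, 0, -0.008, 0, 0.3],
  [0, 0, 0, 0, 0.3],
])

```text
time: 14.45
eef_pos: [0.4999, 0.1545, 0.0725]
tcp_rot: [0.09, 3.139, 0.0]
ft_force: [-0.5, 1.7, 0.3]
gripper_width: 0.0432
gripper_force: 30.0
```

```bash
python3 - <<'E'
from meas import *
c=grab('wrist');cv2.imwrite('pics/w7.png',c['pixels']); s=manip.observe(); print(s['time'],s['joint_positions'],s['eef_pos'],s['ft_force'],s['ft_torque'],s['gripper_width'])
E
```

```text
14.5 [ 0.2528  0.891  -0.9983  1.9796  1.0127  0.8803  0.1988] [0.4999 0.1545 0.0721] [-0.196   0.5012 -1.2913] [ 0.3875 -0.2094 -0.0132] 0.04315382055617684
```

View pics/w7.png

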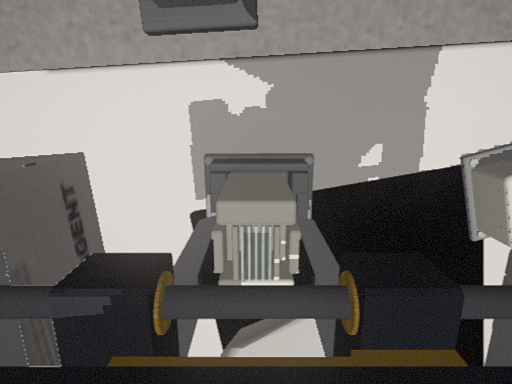

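The cassette has risen with the gripper: it sits upright at (257,230) between the fingers and the wrist force equals its weight. I keep lifting.

Emit:
drive_tool([
  [0, 0, -0.01, 0, 0.3],
  [0, 0, -0.015, 0, 0.3],
  [0, 0, -0.015, 0, 0.3],
  [0, 0, -0.015, 0, 0.3],
  [0, 0, -0.015, 0, 0.3],
  [0, 0, -0.012, 0, 0.3],
  [0, 0, -0.006, 0, 0.3],
  [0, 0, 0, 0, 0.3],
])

```text
time: 15.3
eef_pos: [0.4999, 0.1545, 0.1604]
tcp_rot: [0.09, 3.139, 0.0]
ft_force: [0.3, 0.0, -1.7]
gripper_width: 0.0428
gripper_force: 30.0
```

Emit:
drive_tool([
  [0, 0, 0, 0, 0.3],
  [0, 0, 0, 0, 0.3],
  [0, 0, 0, 0, 0.3],
])

```text
time: 15.6
eef_pos: [0.4992, 0.1543, 0.1589]
tcp_rot: [-0.09, -3.139, 0.0]
ft_force: [-0.2, 0.2, -0.9]
gripper_width: 0.0433
gripper_force: 30.0
```

```bash
python3 - <<'E'
from meas import *
s=manip.observe(); print(s['time'],s['joint_positions'],s['eef_pos'],s['tcp_rot'],s['ft_force'],s['ft_torque'],s['gripper_width'])
c=grab('side');o=c['pixels'][150:280,170:300]; d=grab('scene')['pixels'][120:250,230:360]
cv2.imwrite('pics/end.png',cv2.resize(np.hstack([o,d]),(800,400),interpolation=cv2.INTER_CUBIC))
E
```

```text
15.6 [ 0.3225  0.7804 -1.1181  1.9161  0.8413  1.0127  0.3301] [0.4992 0.1543 0.1589] [-0.0896 -3.1393  0.0005] [-0.2249  0.1681 -0.9346] [ 0.0914 -0.1428  0.072 ] 0.043278414333864035
```

View pics/end.png

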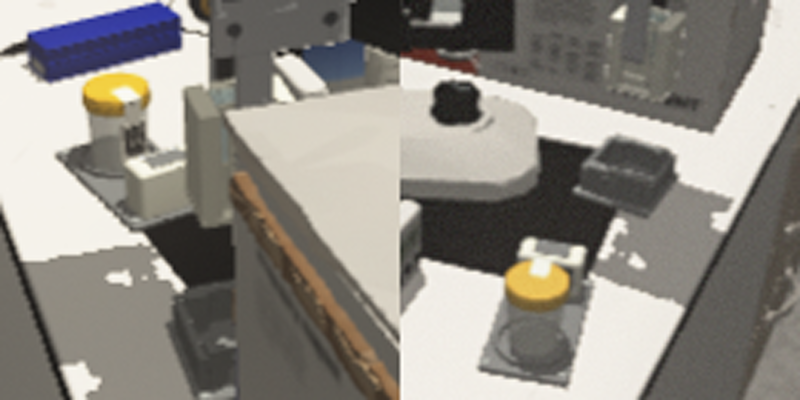

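The cassette hangs level about 10 cm above its empty dock, and the pot stands upright with its label facing the scanner. Handing in.

```bash
python3 -c "
from cell import manip
print(manip.job_done())"
```

```text
the job is handed in; nothing more can be done
None
```

I handed the job in at about 15.6 s: the pot is upright in its seat with its label within about 3° of facing the scanner by my measurement, and the cassette is held level by its pressed catches about 10 cm above its dock; no verdict came back.

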